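Clamp a gel cassette and hold the ratchet lever at three clicks

ROBOT

A 6-joint arm with a two-finger parallel gripper is mounted at the origin on the work surface. World frame = base frame: x ahead of the robot, y to its left, z up, the work surface at z = 0. Lengths are in m, angles in rad, forces in N, time in s.
With the tool pointing down it reaches from about 0.275 to 0.775 m from the base axis. Payload 14.6 kg.
Tool frame: the origin (TCP) lies on the mounting face of the last link; the fingertips stand 173 mm ahead of it and the grasp point (between the pads) lies 155 mm ahead of it; z points along the fingers, y is the line along which they close (so a half turn about z gives the same grasp; the last joint's range is limited). The gripper opens to 85 mm and grips with 20 to 120 N. Pads are 22 mm wide; open, the fingers measure 114 mm over their backs; the gripper's body (76 mm by 85 mm) begins 54 mm behind the grasp point. The pads swing forward as they close: fully open they stand 13 mm farther back than shut.
Start: joints at [-1.293, 0.263, -0.048, 1.259, 0, 1.415], TCP at [0.22, -0.477, 0.405] pointing down, gripper open.
Joint ranges: [-2.65, 2.65], [-0.89, 1.7], [-1.18, 1.37], [-2.13, 2.11], [-1.35, 1.29], [-3.14, 3.14]. Speed limits (rad/s): [1.89, 1.89, 2.57, 2.79, 3.14, 3.14].

INTERFACE

Orientations are given as a rotation vector (axis times angle).
In Python, from plant import * gives the robot as it stands.
- The arm moves only by the tool carry_out, never from a script. Its argument "plan" is a list of rows, each a list of 4 numbers: the shift along the tool's x, y, z as a fraction of full scale, then the turn about the tool's z as a fraction of full scale. In form: [[tx, ty, tz, twist], ...]. A call has 1 to 12 rows; each row is the pose to reach, as a shift and turn from the pose commanded when the call began, along the tool's axes at that moment; what a row does not reach only later rows make up. Full scale, the value 1, is 150 mm for a shift and 45 degrees for a turn. A row lasts 1/8 s, in which the tool goes at most 62.5 mm and 10.7 degrees, less where a joint would pass 70% of its speed; a pose out of reach is approached as far as the arm can. A call with a number of a shift or a turn outside -1 to 1 is refused whole. A call with a gripper value outside its range is refused whole. "jaw" is the closure, from 0 (fully open) to 1 (shut), set as the call begins (left out, the last holds). The fingers move at their own pace and stop on an object; "grip_force" is the grip in N (left out, the last holds). Time passes only in rows, so rows that repeat a pose let the fingers close. It gives the time, the measured TCP pose, the force, the opening and the grip force at its end, in the units of the state.
- read_state(): the state, without advancing time (a new reading comes with each control period).
- grab_frame(name): name is "scene" or "top"; returns the picture (384x512x3 uint8, blue, green, red); there is no depth.
- calibration(name): a dict with "K" (3x3 intrinsics, pixels), "dist_coeffs" ([k1, k2, p1, p2, k3] as OpenCV has them; the pictures are not rectified), "rvec" (rotation vector, rad) and "tvec" (3), from world to camera coordinates, as OpenCV has them. Camera axes: x right, y down, z forward; pixel columns grow to the right and rows downward; lengths in m; the calibration is good to about 2 mm. A picture is of the moment at which its call begins. calibration takes no time and is no camera call.
- hand_in(): hands the job in; it is judged then, once.
Trained networks look in the newest picture that a camera, given by its name, has taken for a name from the list of things; names that differ only in an ending like _2 or _b are one class to them, and where a whole thing is asked for, a point or a joint stands for the part that bears it (a point fixed in the world has none). Each returns a list of dicts, best first, with "p" (0 to 1); they miss things now and then, are a little off and sometimes report something else, mostly with a low value. They report only what shows in the picture. A call takes as long as a camera call.
- recognise(camera, query): "extent" ([left, top, right, bottom] in pixels, round what is visible of it).
- outline_of(camera, query): "pixels" (384x512 bool, what is visible of it) and "extent" ([left, top, right, bottom] in pixels, round what is visible of it).
The state is a dict: "time": time; "joints": joint angles; "dq": joint speeds; "effort": joint torques, N m; "tcp_pos": TCP position; "ee_rot": TCP orientation; "wrist_force": force on the tool from outside, world axes, zero at the start; "torque": the same for the moment, N m; "grip_width": finger opening in m; "finger_force": force on a finger pad.
Only numpy, scipy, OpenCV 4.12 (cv2) and the standard library are available. Lean on these libraries where they do the work, as an engineer would, in place of code of your own. Each camera call takes 0.05 s, during which the arm holds its last target. There are 200 camera calls.

TASK

Take the gel cassette with the comb on top out of the white rack, lower it fully home into the slot of the casting clamp without dropping it, and let go of it. Then swing the clamp's lever by its black knob away from its rest, feeling the clicks, until exactly three clicks have passed (a fourth would crack the glass), and finish while still holding the lever there with the fingers, since it springs back if released. Leave the plain plates, the bottle and the tip box as they are.

Things in the scene. Friction and masses are not known exactly. Their poses are not given: they have to be found in the camera images.
- cassette_mid (a point): centre of the gel cassette: upright slab of two glass plates with grey edge strips, 100 long (its x) x 10 thick (its y) x 85 high, plus a white comb bar on top in the middle, 60 x 10 x 18 high (same thickness). 103 high in all, 0.2 kg. Centre of the comb bar: 42.5 above this point; underside: 51.5 below. Stands in one of the two rack grooves; either way round is right.
- plain_mid (a point): bystander: centre of the same kind of glass plate pair, 100 x 10 x 85 high, without a comb, standing in the other groove of the rack, 70 from the cassette.
- rack: fixed white rack, 130 x 130 x 40 high; origin at the centre of its underside. Its two grooves run along its x at y = -35 and +35, 105 long, 14 wide, 30 deep.
- slot_mouth (a point): centre of the slot's mouth, 62 above the table, on the top face of the grey block (140 x 40) of the casting clamp, which is fixed. Axes: the clamp's, z up. The slot runs along x: 103 long, 12 wide, 40 deep, 3 chamfer. A cassette fully home has its underside 40 below this point, its centre 11.5 above and its top 63 above.
- knob (a point): on the axis of the round black knob that stands upright on the end of the lever: 20 in diameter, from 46 to 92 above the table, this point at 72. x points outwards along the flat steel lever (18 wide, below the knob), z up. The knob moves on a level circle of radius 115 about pivot.
- pivot (a point): the lever's vertical pivot axis, at the top of its steel pin, 58 above the table; it is 140 from the slot mouth in the clamp's -y. Axes: the clamp's. At rest the knob lies at x = -108, y = -39 from it.
- lever (a joint): lever angle in rad: 0 at rest, grows counterclockwise seen from above, to 1.35. A spring drives it back to 0 (8 to 9.5 N at the knob). A pawl rides over five teeth: each takes 2 to 7 N more to climb, then the push drops by 5 to 10 N as it tips over (a click; felt best with the fingers loose round the knob). Clicks are 0.22 rad apart (25 of knob travel), the first at 0.15 to 0.40 rad, differing from day to day.
- plate_mark (a point): on the pivot axis, 30 above the table: the dark notched plate (radius 60, five round teeth on its rim) under the lever. Its setting differs from day to day but it stays put during the job. The clicks come when the lever's x is 0.15, 0.37, 0.59, 0.81 and 1.03 rad counterclockwise from this plate's x.
- bottle: bystander: clear bottle with a white cap, 56 in diameter, 120 high, beyond the clamp; origin at the centre of its underside.
- tip_box: bystander: blue pipette tip box with a clear lid, 87 x 122 x 63 high; origin at the centre of its underside.

How it is judged:
By the outcome, as a careful person would: the job done as asked, in the order asked, and still so for the second after the job is handed in, while the arm keeps its last pose, push and grip.
It also fails if it takes over 67 s, if anything falls off the work surface, if the arm or the gripper's body presses on something with over 40 N, if the wrist force passes 120 N, or if a joint passes its speed limit or range.

## Working session

There is one attempt and no reset: what is moved stays moved. The work goes in short steps, Python scripts to look and compute and a tool call to move; the robot and the scene stay as the last step left them, time stands still between calls to the robot, and variables do not carry over. Pictures are saved under pics/ and viewed, at most 10 in all, crops included, and the job is handed in when it is done.

Besides the shell and the picture viewer there is one more tool, called after "Call:" as a command line: name --pt "numbers of a row" for each row, then --argument value for the rest. carry_out: Moves the arm, as the interface text tells. Shift numbers are shares of 150 mm and turn numbers shares of 45 degrees, none past 1 either way. Its arguments: {"type":"object","properties":{"plan":{"type":"array","items":{"type":"array","items":{"type":"number"}}},"jaw":{"type":"number"},"grip_force":{"type":"number"}},"required":["plan"]}

```bash
mkdir -p pics; ls; python3 - <<'E'
from plant import *
import cv2,numpy as np
for n in("scene","top"):
    im=grab_frame(n); cv2.imwrite(f"pics/{n}0.png",im)
    c=calibration(n); R=cv2.Rodrigues(np.array(c["rvec"]))[0]
    print(n,np.round(c["K"],1).tolist(),np.round(c["dist_coeffs"],3), "cam",np.round(-R.T@np.array(c["tvec"]),3))
    for q in("cassette_mid","plain_mid","rack","slot_mouth","knob","plate_mark","pivot","lever","bottle","tip_box"):
        try:print(q,[(round(d["p"],2),np.round(d["extent"]).tolist()) for d in recognise(n,q)[:3]])
        except Exception as e:print(q,e)
s=read_state();print(s)
E
```

```text
pics
scene [[423.1, 0.0, 265.4], [0.0, 423.1, 193.6], [0.0, 0.0, 1.0]] [-0.048  0.     0.     0.     0.   ] cam [ 0.978 -0.484  0.656]
cassette_mid [(0.76, [259.0, 112.0, 285.0, 158.0])]
plain_mid [(0.9, [276.0, 106.0, 309.0, 148.0]), (0.2, [246.0, 133.0, 317.0, 176.0])]
rack [(0.72, [133.0, 253.0, 208.0, 312.0])]
slot_mouth [(0.88, [67.0, 202.0, 264.0, 377.0])]
knob [(0.8, [98.0, 248.0, 181.0, 288.0]), (0.58, [64.0, 201.0, 266.0, 378.0])]
plate_mark [(0.89, [134.0, 256.0, 209.0, 311.0]), (0.72, [67.0, 200.0, 266.0, 376.0])]
pivot [(0.94, [66.0, 202.0, 265.0, 381.0])]
lever [(0.97, [98.0, 248.0, 180.0, 284.0])]
bottle [(0.6, [320.0, 210.0, 352.0, 268.0])]
tip_box [(0.81, [342.0, 166.0, 383.0, 228.0]), (0.46, [63.0, 202.0, 264.0, 379.0])]
top [[395.1, 0.0, 255.4], [0.0, 395.1, 193.8], [0.0, 0.0, 1.0]] [-0.009  0.     0.     0.     0.   ] cam [0.482 0.04  0.99 ]
cassette_mid [(0.92, [179.0, 210.0, 201.0, 258.0]), (0.58, [289.0, 158.0, 428.0, 272.0])]
plain_mid [(0.89, [151.0, 206.0, 173.0, 244.0])]
rack [(0.66, [142.0, 201.0, 214.0, 264.0])]
slot_mouth [(0.77, [289.0, 158.0, 429.0, 273
[... 258 characters left out ...]
, 103.0, 235.0, 158.0])]
{'time': 1.1, 'joints': array([-1.29331829e+00,  2.63115508e-01, -4.82954269e-02,  1.25941259e+00,
       -1.68261430e-05,  1.41550909e+00]), 'dq': array([ 0.00201279,  0.00153197,  0.00048548,  0.00022069, -0.0008187 ,
       -0.00047722]), 'effort': array([ 1.25587430e-04, -6.37435198e+01,  3.84771109e+01,  1.02442540e-03,
        6.98233748e-05,  1.61668464e-05]), 'tcp_pos': array([ 0.22017707, -0.47660553,  0.40467192]), 'ee_rot': array([-3.06830670e+00, -6.74488134e-01,  2.89896028e-05]), 'wrist_force': array([-0.02853497, -0.65104727, -0.67978686]), 'torque': array([ 0.01699882,  0.01562815, -0.02909252]), 'finger_force': 0.0, 'grip_width': 0.08541290838679942}
```

```bash
python3 - <<'E'
import cv2
a=cv2.imread("pics/scene0.png"); cv2.imwrite("pics/s1.png",cv2.resize(a[90:384,60:400],None,fx=2.0,fy=2.0,interpolation=cv2.INTER_CUBIC))
b=cv2.imread("pics/top0.png"); cv2.imwrite("pics/t1.png",cv2.resize(b[95:285,135:435],None,fx=2.6,fy=2.6,interpolation=cv2.INTER_CUBIC))
E
```

```text
(no output)
```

View pics/s1.png

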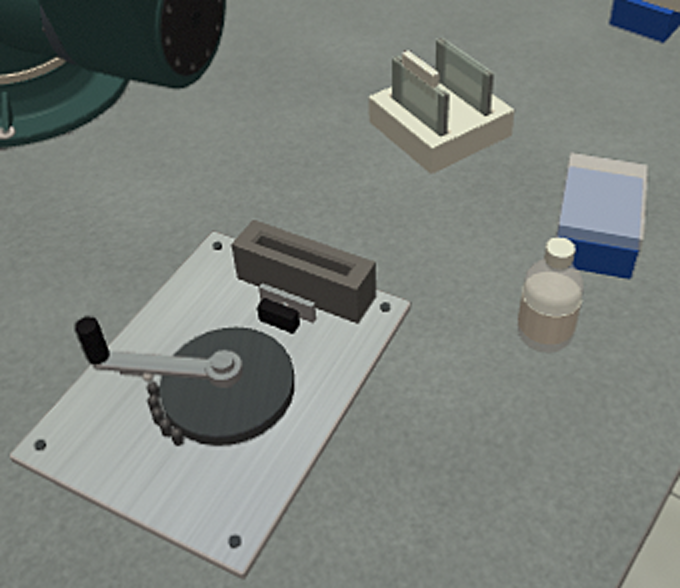

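View pics/t1.png

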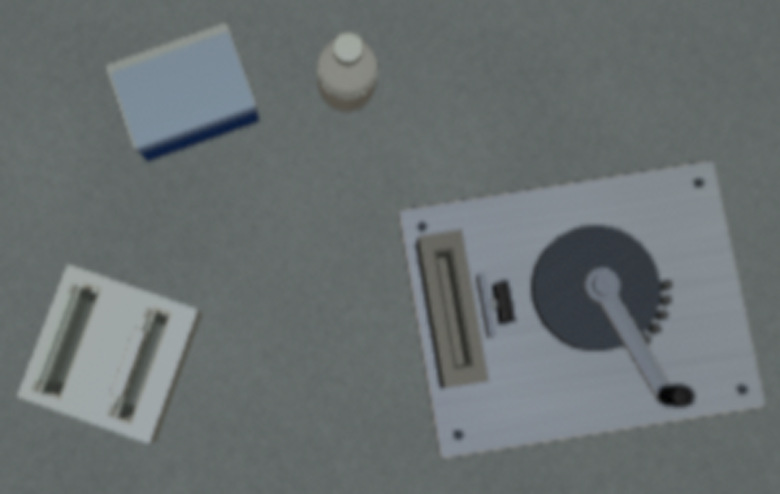

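```bash
cat > h.py <<'E'
import cv2,numpy as np
from scipy.optimize import minimize
from plant import *
def proj(n,P):
    c=calibration(n); return cv2.projectPoints(np.float64(P).reshape(-1,1,3),np.float64(c["rvec"]),np.float64(c["tvec"]),np.float64(c["K"]),np.float64(c["dist_coeffs"]))[0][:,0]
def ray(n,uv,z):
    c=calibration(n);R=cv2.Rodrigues(np.float64(c["rvec"]))[0];o=-R.T@np.float64(c["tvec"]).ravel()
    u=cv2.undistortPoints(np.float64([[uv]]),np.float64(c["K"]),np.float64(c["dist_coeffs"]))[0,0]
    d=R.T@np.r_[u,1]; return o+d*(z-o[2])/d[2]
def tri(us,ut):
    A=[];b=[]
    for n,uv in(("scene",us),("top",ut)):
        p,q=ray(n,uv,0),ray(n,uv,.1);d=(q-p)/np.linalg.norm(q-p);M=np.eye(3)-np.outer(d,d);A.append(M);b.append(M@p)
    return np.linalg.lstsq(np.vstack(A),np.hstack(b),rcond=None)[0]
def world(P,x,y,a):
    P=np.asarray(P,float);c,s=np.cos(a),np.sin(a)
    return np.c_[x+c*P[...,0].ravel()-s*P[...,1].ravel(),y+s*P[...,0].ravel()+c*P[...,1].ravel(),P[...,2].ravel()]
def rect(lx,ly,z,x0=0,y0=0):
    v=np.array([[1,1],[-1,1],[-1,-1],[1,-1]])*[lx/2,ly/2]+[x0,y0]
    return [(np.r_[v[i],z],np.r_[v[(i+1)%4],z]) for i in range(4)]
def fit(ims,edges,x0,step=(.006,.006,.06),blur=.8,span=1.5):
    # gradient magnitude along projected edges, normal direction
    G={}
    for n,im in ims.items():
        g=cv2.GaussianBlur(im,(0,0),blur).astype(np.float32)
        G[n]=(cv2.Sobel(g,cv2.CV_32F,1,0)/8,cv2.Sobel(g,cv2.CV_32F,0,1)/8)
    t=np.linspace(.06,.94,40)[:,None]
    def cost(p):
        s=0
        for n in ims:
            for a,b in edges[n] if isinstance(edges,dict) else edges:
                P=proj(n,world(a+(b-a)*t,*p)).astype(np.float32)
                d=P[-1]-P[0];d/=np.linalg.norm(d)+1e-9
                gx,gy=[cv2.remap(g,P[:,:1],P[:,1:],cv2.INTER_LINEAR) for g in G[n]]
                m=np.abs((-d[1]*gx+d[0]*gy)).max(-1)
                s-=np.sqrt(m).mean()
        return s
    best=None
    rng=np.random.default_rng(0)
    C=[np.array(x0)+np.array(step)*rng.uniform(-1,1,3) for _ in range(250)]
    C=sorted(C,key=cost)[:5]
    for c in C:
        r=minimize(cost,c,method="Nelder-Mead",options=dict(initial_simplex=[c]+[c+np.eye(3)[i]*[.002,.002,.02] for i in range(3)],xatol=1e-5,fatol=1e-5))
        if best is None or r.fun<best.fun: best=r
    return best.x,best.fun
def draw(im,n,edges,p,col,k):
    for a,b in edges:
        q=proj(n,world(np.array([a,b]),*p)); q=np.round((q+.5)*k-.5).astype(int)
        cv2.line(im,q[0].tolist(),q[1].tolist(),col,1)
BLOCK=rect(.14,.04,.062)+rect(.103+.006,.012+.006,.062)
RACK=rect(.13,.13,.04)
CASS=rect(.06,.01,.0515)+rect(.1,.01,.0335)
def up(E,z): return [(a+[0,0,z],b+[0,0,z]) for a,b in E]
E
python3 - <<'E'
from h import *
ims={n:cv2.imread(f"pics/{n}0.png") for n in("scene","top")}
T=lambda x,y:(x/2.6+135,y/2.6+95); S=lambda x,y:(x/2+60,y/2+90)
b0=ray("top",T(453,309),.062); pv=ray("top",T(603,285),.058); kn=ray("top",T(676,395),.092); r0=ray("top",T(109,354),.04)
print("top",b0,pv,kn,r0,"|scene pv",ray("scene",S(222,362),.058),ray("scene",S(89,321),.092))
print("tri pivot",tri(S(222,362),T(603,285)),"comb",tri(S(421,68),T(137,357)))
d=b0-pv;a=np.arctan2(d[1],d[0])-np.pi/2;print("yaw",a,np.linalg.norm(d[:2]))
for s in (ims,{"top":ims["top"]},{"scene":ims["scene"]}):
    print("block",fit(s,BLOCK,[*b0[:2],a]))
e=ray("top",T(197,311),.04)-ray("top",T(68,265),.04);ra=np.arctan2(e[1],e[0]);print("ra",ra,np.linalg.norm(e))
for s in (ims,{"top":ims["top"]},{"scene":ims["scene"]}):
    print("rack",fit(s,RACK,[*r0[:2],ra]))
E
```

```text
top [ 0.55819749 -0.06682795  0.062     ] [ 0.58376167 -0.20297114  0.058     ] [ 0.48622515 -0.25591977  0.092     ] [0.51025785 0.24778982 0.04      ] |scene pv [ 0.58807954 -0.20553583  0.058     ] [ 0.48635275 -0.25751048  0.092     ]
tri pivot [ 0.58464403 -0.20375803  0.05337365] comb [0.50790781 0.20959604 0.11044631]
yaw 0.18561280735203578 0.13852254774103961Traceback (most recent call last):
  File "<stdin>", line 9, in <module>
  File "h.py", line 41, in fit
    C=sorted(C,key=cost)[:5]
      ~~~~~~^^^^^^^^^^^^
  File "h.py", line 32, in cost
    P=proj(n,world(a+(b-a)*t,*p)).astype(np.float32)
      ~~~~^^^^^^^^^^^^^^^^^^^^^^^
  File "h.py", line 5, in proj
    c=calibration(n); return cv2.projectPoints(np.float64(P).reshape(-1,1,3),np.float64(c["rvec"]),np.float64(c["tvec"]),np.float64(c["K"]),np.float64(c["dist_coeffs"]))[0][:,0]
ValueError: time passes only in moves, steps and waits
```

```bash
sed -i 's/^from plant import \*/from plant import *\nfrom functools import lru_cache\ncalibration=lru_cache(None)(calibration)/' h.py
cat > fit0.py <<'E'
from h import *
ims={n:cv2.imread(f"pics/{n}0.png") for n in("scene","top")}
T=lambda x,y:(x/2.6+135,y/2.6+95); S=lambda x,y:(x/2+60,y/2+90)
b0=[.558,-.067,.186]; r0=ray("top",T(109,354),.04)
V=(ims,{"top":ims["top"]},{"scene":ims["scene"]})
for s in V: print("block",fit(s,BLOCK,b0))
e=ray("top",T(197,311),.04)-ray("top",T(68,265),.04);ra=np.arctan2(e[1],e[0]);print("ra",ra)
for s in V: print("rack",fit(s,RACK,[*r0[:2],ra]))
C=up(CASS,.0615)
for s in V: print("cass",fit(s,C,[.508,.2096,ra+np.pi/2]))
p=fit(ims,C,[.508,.2096,ra+np.pi/2])[0]; b=fit(ims,BLOCK,b0)[0]; r=fit(ims,RACK,[*r0[:2],ra])[0]
out=[]
for n,bx in(("scene",(165,195,265,270)),("top",(280,180,380,255)),("scene",(235,100,335,175)),("top",(130,195,230,270))):
    im=cv2.resize(ims[n],None,fx=4,fy=4,interpolation=cv2.INTER_CUBIC)
    draw(im,n,BLOCK,b,(0,0,255),4);draw(im,n,RACK,r,(255,0,0),4);draw(im,n,C,p,(0,255,0),4)
    out.append(im[bx[1]*4:bx[3]*4,bx[0]*4:bx[2]*4])
cv2.imwrite("pics/fit0.png",np.vstack([np.hstack(out[:2]),np.hstack(out[2:])]))
E
python3 fit0.py
```

```text
block (array([ 0.55950751, -0.06598342,  0.18036919]), np.float64(-55.08428955078125))
block (array([ 0.55921191, -0.06386485,  0.18446583]), np.float64(-25.92790985107422))
block (array([ 0.55944458, -0.06565425,  0.1760421 ]), np.float64(-29.81089210510254))
ra -1.8858047469193977
rack (array([ 0.51224679,  0.25089676, -1.88005546]), np.float64(-36.62188720703125))
rack (array([ 0.51245417,  0.25041585, -1.87859126]), np.float64(-17.624013900756836))
rack (array([ 0.51214189,  0.2513225 , -1.88093909]), np.float64(-19.09628677368164))
cass (array([ 0.50256477,  0.21717688, -0.35145417]), np.float64(-56.214691162109375))
cass (array([ 0.49987693,  0.2068113 , -0.30440255]), np.float64(-29.635046005249023))
cass (array([ 0.50310376,  0.21778072, -0.37303663]), np.float64(-35.14992141723633))
```

View pics/fit0.png

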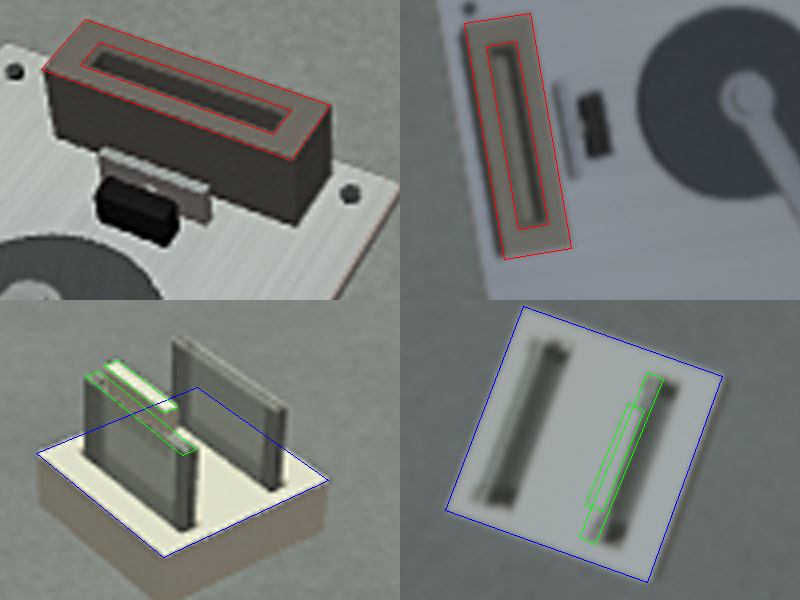

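```bash
cat >> h.py <<'E'
from scipy.spatial.transform import Rotation as Ro
def chain(g,yaw,n,start=None):
    """calls (fractions) that take the grasp point to g with tool-x yaw; start=(grasp,yaw)"""
    if start is None:
        s=read_state(); R=Ro.from_rotvec(s["ee_rot"]).as_matrix()
        start=(s["tcp_pos"]+.155*R[:,2],np.arctan2(R[1,0],R[0,0])); print("now g",np.round(start[0],4),"yaw",round(start[1],4),"tilt",np.round(R[:2,2],4),"t",s["time"],"F",np.round(s["wrist_force"],1),"w",s["grip_width"])
    p,a=np.array(start[0]),start[1]; dy=(yaw-a+np.pi)%(2*np.pi)-np.pi
    out=[]
    for i in range(n):
        d=(np.array(g)-p)/(n-i); da=(a0:=start[1]+dy*(i+1)/n)-a
        x=np.array([np.cos(a),np.sin(a),0]);y=np.array([np.sin(a),-np.cos(a),0])
        r=np.round([d@x/.15,d@y/.15,-d[2]/.15,-da/np.radians(45)],3); out.append(r.tolist())
        p=p+.15*(r[0]*x+r[1]*y-r[2]*np.array([0,0,1])); a=a-r[3]*np.radians(45)
    for r in out: print(r)
    return p,a
E
python3 - <<'E'
from h import *
chain([.502,.217,.22],-.335+np.pi,5)
E
```

```text
now g [ 0.2202 -0.4766  0.2497] yaw 0.4328 tilt [-0.  0.] t 1.1 F [-0.  -0.7 -0.7] w 0.08541290838679942
[0.729, -0.682, 0.04, -0.604]
[0.96, -0.274, 0.039, -0.605]
[0.979, 0.196, 0.04, -0.604]
[0.781, 0.621, 0.039, -0.605]
[0.41, 0.91, 0.04, -0.604]
```

Call:
carry_out --pt "0.729 -0.682 0.04 -0.604" --pt "0.729 -0.682 0.04 -0.604" --pt "0.729 -0.682 0.04 -0.604" --pt "0.729 -0.682 0.04 -0.604" --jaw 0.4

```text
time: 1.6
tcp_pos: [0.277, -0.3365, 0.399]
ee_rot: [2.822, 1.38, 0.0]
wrist_force: [0.0, -0.7, 0.2]
grip_width: 0.0512
finger_force: 0.0
```

Call:
carry_out --pt "0.96 -0.274 0.039 -0.605" --pt "0.96 -0.274 0.039 -0.605" --pt "0.96 -0.274 0.039 -0.605" --pt "0.96 -0.274 0.039 -0.605"

```text
time: 2.1
tcp_pos: [0.3333, -0.1986, 0.393]
ee_rot: [2.419, 2.004, 0.0]
wrist_force: [0.2, 0.2, 0.8]
grip_width: 0.0512
finger_force: 0.0
```

Call:
carry_out --pt "0.979 0.196 0.04 -0.604" --pt "0.979 0.196 0.04 -0.604" --pt "0.979 0.196 0.04 -0.604" --pt "0.979 0.196 0.04 -0.604"

```text
time: 2.6
tcp_pos: [0.39, -0.0603, 0.3867]
ee_rot: [1.882, 2.515, -0.0]
wrist_force: [0.2, -0.1, -0.2]
grip_width: 0.0512
finger_force: 0.0
```

Call:
carry_out --pt "0.781 0.621 0.039 -0.605" --pt "0.781 0.621 0.039 -0.605" --pt "0.781 0.621 0.039 -0.605" --pt "0.781 0.621 0.039 -0.605"

```text
time: 3.1
tcp_pos: [0.4466, 0.078, 0.3807]
ee_rot: [-1.239, -2.887, 0.001]
wrist_force: [0.2, -0.6, 0.5]
grip_width: 0.0512
finger_force: 0.0
```

Call:
carry_out --pt "0.41 0.91 0.04 -0.604" --pt "0.41 0.91 0.04 -0.604" --pt "0.41 0.91 0.04 -0.604" --pt "0.41 0.91 0.04 -0.604" --pt "0.41 0.91 0.04 -0.604"

```text
time: 3.72
tcp_pos: [0.5023, 0.2152, 0.375]
ee_rot: [-0.532, -3.096, 0.001]
wrist_force: [0.3, -0.3, 0.9]
grip_width: 0.0513
finger_force: 0.0
```

```bash
python3 - <<'E'
from h import *
chain([.502,.217,.15],-.335+np.pi,1)
E
```

```text
now g [0.5022 0.2151 0.22  ] yaw 2.8013 tilt [-0.0003 -0.0004] t 3.725 F [ 0.3 -0.3  0.9] w 0.05127575790536179
[0.006, 0.011, 0.466, -0.007]
```

Call:
carry_out --pt "0.0 0.005 0.2 0" --pt "0.0 0.005 0.4 0" --pt "0.0 0.005 0.55 0" --pt "0.0 0.005 0.65 0" --pt "0.0 0.005 0.74 0" --pt "0.0 0.005 0.773 0" --pt "0.0 0.005 0.773 0"

```text
time: 4.6
tcp_pos: [0.5023, 0.2173, 0.2592]
ee_rot: [0.526, 3.097, -0.0]
wrist_force: [-0.5, -0.2, 1.0]
grip_width: 0.0514
finger_force: 0.0
```

Call:
carry_out --pt "0 0 0 0" --pt "0 0 0 0" --pt "0 0 0 0" --pt "0 0 0 0" --jaw 1.0 --grip_force 30

```text
time: 5.1
tcp_pos: [0.5024, 0.2177, 0.2595]
ee_rot: [0.524, 3.097, 0.0]
wrist_force: [0.0, -0.1, 5.9]
grip_width: 0.0098
finger_force: 29.9
```

```bash
python3 - <<'E'
from h import *
chain([.502,.217,.22],-.335+np.pi,1)
a,b=grab_frame("scene"),grab_frame("top"); cv2.imwrite("pics/scene1.png",a)
cv2.imwrite("pics/g1.png",np.hstack([cv2.resize(a[80:190,220:320],None,fx=4,fy=4),cv2.resize(b[190:300,130:230],None,fx=4,fy=4)]))
E
```

```text
now g [0.5025 0.2178 0.1045] yaw 2.8064 tilt [0.0008 0.0001] t 5.1 F [ 0.  -0.1  5.9] w 0.009800236903578143
[0.001, -0.006, -0.77, -0.0]
```

View pics/g1.png

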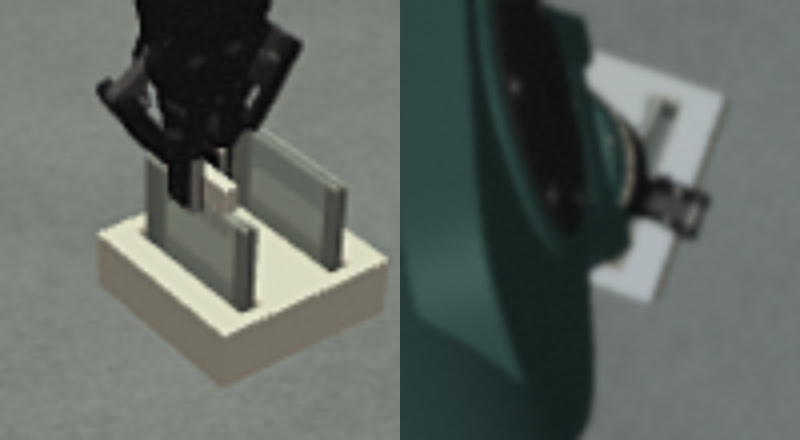

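Call:
carry_out --pt "0 0 -0.1 0" --pt "0 0 -0.25 0" --pt "0 0 -0.5 0" --pt "0 0 -0.75 0" --pt "0 0 -1.0 0" --pt "0 0 -1.0 0" --grip_force 60

```text
time: 5.95
tcp_pos: [0.5026, 0.2178, 0.4111]
ee_rot: [0.524, 3.094, 0.003]
wrist_force: [0.0, 0.5, -3.4]
grip_width: 0.0092
finger_force: 58.6
```

```bash
python3 - <<'E'
from h import *
chain([.5595,-.066,.195],.18+np.pi,3)
E
```

```text
now g [0.5031 0.218  0.2561] yaw 2.8064 tilt [0.0037 0.001 ] t 5.95 F [ 0.   0.5 -3.4] w 0.009150262146839703
[-0.326, -0.555, 0.136, -0.219]
[-0.226, -0.602, 0.136, -0.218]
[-0.12, -0.632, 0.136, -0.219]
```

Call:
carry_out --pt "-0.1 -0.18 0.0 -0.07" --pt "-0.2 -0.37 0.0 -0.14" --pt "-0.326 -0.555 0.0 -0.219"

```text
time: 6.32
tcp_pos: [0.5208, 0.1221, 0.4077]
ee_rot: [-0.252, -3.13, 0.0]
wrist_force: [0.7, 0.6, -2.5]
grip_width: 0.0087
finger_force: 58.6
```

Call:
carry_out --pt "-0.075 -0.2 0.05 -0.07" --pt "-0.15 -0.4 0.1 -0.145" --pt "-0.226 -0.602 0.136 -0.218"

```text
time: 6.7
tcp_pos: [0.5396, 0.0274, 0.3869]
ee_rot: [0.016, -3.139, -0.0]
wrist_force: [0.8, 0.8, -1.9]
grip_width: 0.0089
finger_force: 58.6
```

Call:
carry_out --pt "-0.04 -0.21 0.09 -0.07" --pt "-0.08 -0.42 0.18 -0.145" --pt "-0.11 -0.56 0.25 -0.2" --pt "-0.12 -0.632 0.272 -0.219" --pt "-0.12 -0.632 0.272 -0.219" --pt "-0.12 -0.632 0.272 -0.219"

```text
time: 7.45
tcp_pos: [0.5584, -0.0656, 0.348]
ee_rot: [-0.282, 3.129, 0.0]
wrist_force: [-0.2, 0.4, -2.0]
grip_width: 0.0087
finger_force: 58.7
```

```bash
cat > look.py <<'E'
from h import *
import sys
tag=sys.argv[1]
chain([.5595,-.066,.16],.18+np.pi,1)
s=read_state(); g=s["tcp_pos"]-np.array([0,0,.155]); R=Ro.from_rotvec(s["ee_rot"]).as_matrix(); yaw=np.arctan2(R[1,0],R[0,0])
ims={n:grab_frame(n) for n in("scene","top")}
for n in ims: cv2.imwrite(f"pics/{n}{tag}.png",ims[n])
zc=g[2]-.0425
CE=[(np.array([.05,.005*s_,z]),np.array([-.05,.005*s_,z])) for s_ in(1,) for z in()]
b=[.5595,-.066,.1804]
C=up(CASS+rect(.1,.01,-.0515),zc)
out=[]
a=ims["scene"]; im=cv2.resize(a,None,fx=4,fy=4,interpolation=cv2.INTER_CUBIC)
raw=im.copy(); draw(im,"scene",BLOCK,b,(0,0,255),4);draw(im,"scene",C,[g[0],g[1],yaw],(0,255,0),4)
x0,y0,x1,y1=160,140,260,270
t=cv2.resize(ims["top"],None,fx=4,fy=4,interpolation=cv2.INTER_CUBIC); draw(t,"top",BLOCK,b,(0,0,255),4)
cv2.imwrite(f"pics/look{tag}.png",np.hstack([raw[y0*4:y1*4,x0*4:x1*4],im[y0*4:y1*4,x0*4:x1*4]]))
E
python3 look.py 2
```

```text
now g [ 0.5585 -0.0656  0.193 ] yaw -2.9617 tilt [0.0002 0.0002] t 7.45 F [-0.2  0.4 -2. ] w 0.008715783116197242
[-0.006, -0.004, 0.22, -0.0]
```

View pics/look2.png

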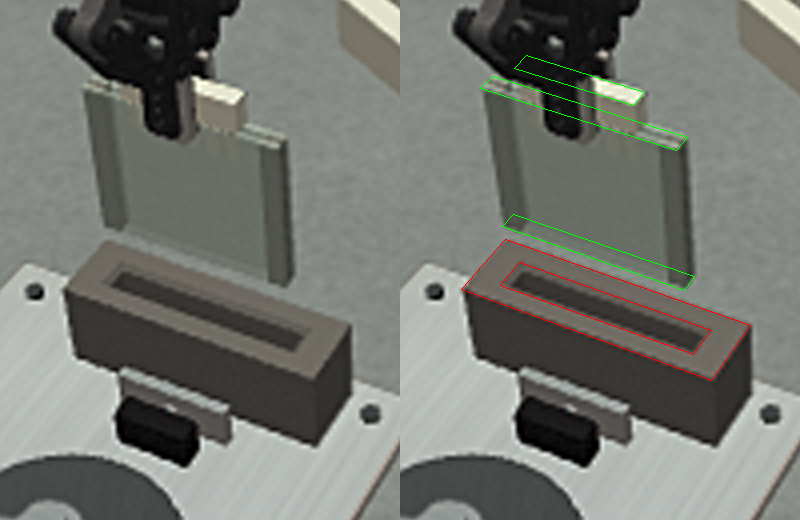

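```bash
python3 - <<'E'
from h import *
s=read_state(); zc=s["tcp_pos"][2]-.155-.0425
ims={"scene":cv2.imread("pics/scene2.png")}
b=[.5585,-.0656,.18]
A=np.array
V=[(A([sx*.05,-.005,-.0515]),A([sx*.05,-.005,.0335])) for sx in(1,-1)]
B=[(A([-.05,-.005,z]),A([.05,-.005,z])) for z in(-.0515,.0335)]
for dz in(-.002,-.001,0,.001,.002): print(dz,fit(ims,up(V+B+V,zc+dz),b,step=(.004,.004,.03)))
print(fit(ims,BLOCK,[.5595,-.066,.18]))
E
```

```text
-0.002 (array([ 0.56003068, -0.06307213,  0.25524267]), np.float64(-24.66583251953125))
-0.001 (array([ 0.56078183, -0.06379945,  0.25234278]), np.float64(-24.71780776977539))
0 (array([ 0.56157587, -0.06461015,  0.24926154]), np.float64(-24.758377075195312))
0.001 (array([ 0.56244014, -0.06543602,  0.24436865]), np.float64(-24.79793357849121))
0.002 (array([ 0.5632641 , -0.06626918,  0.24261328]), np.float64(-24.826507568359375))
(array([ 0.55943974, -0.06566161,  0.17644088]), np.float64(-30.06361198425293))
```

Call:
carry_out --pt "-0.004 -0.002 0.08 0" --pt "-0.004 -0.002 0.16 0" --pt "-0.004 -0.002 0.21 0" --pt "-0.004 -0.002 0.24 0" --pt "-0.004 -0.002 0.265 0" --pt "-0.004 -0.002 0.287 0" --pt "-0.004 -0.002 0.287 0"

```text
time: 8.43
tcp_pos: [0.5592, -0.0665, 0.3047]
ee_rot: [0.282, -3.129, -0.0]
wrist_force: [0.3, 0.1, -2.4]
grip_width: 0.0091
finger_force: 58.8
```

```bash
python3 - <<'E'
from h import *
chain([.5595,-.066,.116],.18+np.pi,1); print(read_state()["torque"])
E
```

```text
now g [ 0.5591 -0.0665  0.1497] yaw -2.9617 tilt [-0.0002  0.0001] t 8.425 F [ 0.3  0.1 -2.4] w 0.009107801207033297
[-0.003, 0.003, 0.225, -0.0]
[ 0.0220352   0.00099599 -0.01041196]
```

Call:
carry_out --pt "0 0 0.03 0" --pt "0 0 0.06 0" --pt "0 0 0.09 0" --pt "0 0 0.09 0"

```text
time: 8.93
tcp_pos: [0.5591, -0.0665, 0.2908]
ee_rot: [0.282, -3.128, -0.0]
wrist_force: [-0.5, 0.0, -2.5]
grip_width: 0.009
finger_force: 58.8
```

Call:
carry_out --pt "0 0 0.03 0" --pt "0 0 0.06 0" --pt "0 0 0.09 0" --pt "0 0 0.11 0" --pt "0 0 0.12 0" --pt "0 0 0.13 0" --pt "0 0 0.13 0"

```text
time: 9.8
tcp_pos: [0.5592, -0.0665, 0.2718]
ee_rot: [0.282, -3.129, 0.0]
wrist_force: [0.2, 0.0, -2.6]
grip_width: 0.0091
finger_force: 58.8
```

Call:
carry_out --pt "0 0 0.004 0" --pt "0 0 0.008 0" --pt "0 0 0.011 0" --pt "0 0 0.011 0"

```text
time: 10.3
tcp_pos: [0.5591, -0.0665, 0.2715]
ee_rot: [-0.282, 3.128, -0.001]
wrist_force: [-7.2, 0.4, 18.1]
grip_width: 0.0088
finger_force: 61.7
```

Call:
carry_out --pt "0 0 0 0" --pt "0 0 0 0" --pt "0 0 0 0" --jaw 0.4

```text
time: 10.68
tcp_pos: [0.5592, -0.0665, 0.27]
ee_rot: [0.282, -3.129, -0.0]
wrist_force: [0.2, -0.4, -0.2]
grip_width: 0.051
finger_force: 0.0
```

Call:
carry_out --pt "0 0 -0.1 0" --pt "0 0 -0.3 0" --pt "0 0 -0.6 0" --pt "0 0 -0.8 0" --pt "0 0 -0.8 0"

```text
time: 11.3
tcp_pos: [0.5595, -0.0665, 0.3931]
ee_rot: [-0.282, 3.125, -0.002]
wrist_force: [0.3, 0.1, -0.5]
grip_width: 0.0512
finger_force: 0.0
```

```bash
python3 - <<'E'
from h import *
b=np.array([.5594,-.0658,.180]); pv=world([[0,-.14,0]],*b)[0]; kn=world([[-.108,-.179,0]],*b)[0]
print("pivot",pv,"knob",kn)
ims={n:grab_frame(n) for n in("scene","top")}
for n in ims: cv2.imwrite(f"pics/{n}3.png",ims[n])
rest=np.arctan2(-39,-108)+b[2]
out=[]
C=up(CASS,.0735)
for n,(x0,y0,x1,y1),k in(("scene",(80,190,230,325),5.3),("top",(330,165,420,265),6)):
    im=cv2.resize(ims[n],None,fx=8,fy=8,interpolation=cv2.INTER_CUBIC)
    def mk(P,c):
        q=np.round((proj(n,P)[0]+.5)*8).astype(int);cv2.circle(im,q.tolist(),4,c,-1)
    mk([*pv[:2],.058],(0,0,255)); mk([*kn[:2],.092],(0,0,255))
    th=np.linspace(0,2*np.pi,60); 
    for t in th: mk([pv[0]+.06*np.cos(t),pv[1]+.06*np.sin(t),.03],(0,255,255))
    for t in np.arange(0,1.5,.1):  # angle ticks at r=.075
        mk([pv[0]+.075*np.cos(rest+t),pv[1]+.075*np.sin(rest+t),.03],(0,255,0) if abs(t-.5)>.01 and abs(t-1)>.01 else (255,0,255))
    draw(im,n,C,b,(0,255,0),8)
    c=im[y0*8:y1*8,x0*8:x1*8]; out.append(cv2.resize(c,(400,int(400*c.shape[0]/c.shape[1]))))
h=max(o.shape[0] for o in out); out=[cv2.copyMakeBorder(o,0,h-o.shape[0],0,0,0) for o in out]
cv2.imwrite("pics/plate.png",np.hstack(out)); print(rest,np.hstack(out).shape)
for n,(x0,y0,x1,y1) in(("scene",(80,190,230,325)),("top",(330,165,420,265))):pass
E
```

```text
pivot [ 0.58446414 -0.20353812  0.        ] knob [ 0.48519117 -0.26124321  0.        ]
-2.6150537891558514 (444, 800, 3)
```

View pics/plate.png

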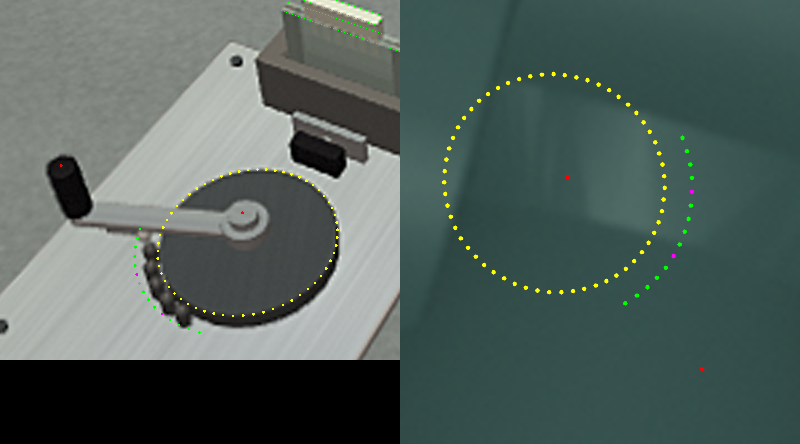

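```bash
python3 - <<'E'
from h import *
b=[.5594,-.0658,.180]; pv=world([[0,-.14,0]],*b)[0]; rest=np.arctan2(-39,-108)+b[2]
t=np.arange(0,1.5,.03)
for n in("scene","top"):
  g=cv2.cvtColor(cv2.imread(f"pics/{n}0.png"),cv2.COLOR_BGR2GRAY).astype(np.float32)
  for r in(.066,.069):
   for z in(.024,.03):
    P=proj(n,np.c_[pv[0]+r*np.cos(rest+t),pv[1]+r*np.sin(rest+t),0*t+z]).astype(np.float32)
    v=cv2.remap(g,P[:,:1],P[:,1:],cv2.INTER_CUBIC)[:,0]
    i=[k for k in range(1,len(t)-1) if v[k]<v[k-1] and v[k]<=v[k+1]]
    print(n,r,z,"min at",np.round(t[i],2),v[i].astype(int)," max",int(v.max()))
E
```

```text
scene 0.066 0.024 min at [0.12 0.27 0.48 0.72 0.96 1.17 1.32 1.44] [ 61  30  39  35  33  27 185 175]  max 197
scene 0.066 0.03 min at [0.21 0.36 0.57 0.78 0.99 1.2  1.35] [76 21 36 31 33 39 67]  max 126
scene 0.069 0.024 min at [0.24 0.42 0.51 0.63 0.72 0.93 0.99 1.11 1.2  1.32 1.41] [ 15  24  22  32   8  24  24  17  20 180 176]  max 184
scene 0.069 0.03 min at [0.12 0.24 0.48 0.6  0.69 0.75 0.81 0.9  1.02 1.23 1.38] [ 99  74  29  23  29  27  29  45  37  26 183]  max 188
top 0.066 0.024 min at [0.27 0.45 0.69 0.9  1.11 1.38] [ 76  57  57  58  55 136]  max 137
top 0.066 0.03 min at [0.24 0.45 0.66 0.9  1.11 1.32] [ 77  65  65  68  65 137]  max 138
top 0.069 0.024 min at [0.27 0.48 0.69 0.9  1.14 1.32] [ 89  74  75  74  70 137]  max 139
top 0.069 0.03 min at [0.24 0.45 0.69 0.9  1.14] [99 91 92 93 87]  max 138
```

```bash
python3 - <<'E'
from h import *
p,a=chain([.4852,-.2612,.2],-2.615,2)
chain([.4852,-.2612,.074],-2.615,1,(p,a))
E
```

```text
now g [ 0.5591 -0.0665  0.2353] yaw -2.9617 tilt [ 0.0003 -0.0001] t 11.4 F [ 0.3  0.7 -0.4] w 0.051198425070086
[0.359, -0.595, 0.118, -0.221]
[0.455, -0.523, 0.117, -0.22]
[0.0, -0.0, 0.84, -0.0]
```

Call:
carry_out --pt "0.12 -0.2 0.0 -0.07" --pt "0.24 -0.4 0.0 -0.14" --pt "0.359 -0.595 0.0 -0.221" --jaw 0.3

```text
time: 11.78
tcp_pos: [0.5215, -0.1647, 0.3892]
ee_rot: [0.555, -3.091, -0.002]
wrist_force: [-0.2, 0.2, 0.4]
grip_width: 0.0597
finger_force: 0.0
```

Call:
carry_out --pt "0.15 -0.17 0.1 -0.07" --pt "0.3 -0.35 0.2 -0.15" --pt "0.455 -0.523 0.235 -0.22" --pt "0.455 -0.523 0.235 -0.22" --pt "0.455 -0.523 0.235 -0.22"

```text
time: 12.4
tcp_pos: [0.4853, -0.2608, 0.3544]
ee_rot: [0.816, -3.033, -0.002]
wrist_force: [-0.0, -0.2, -0.6]
grip_width: 0.0594
finger_force: 0.0
```

```bash
python3 - <<'E'
from h import *
chain([.4852,-.2612,.074],-2.615,1)
a=grab_frame("scene"); cv2.imwrite("pics/k.png",cv2.resize(a[150:290,50:200],None,fx=4,fy=4,interpolation=cv2.INTER_CUBIC))
E
```

```text
now g [ 0.4851 -0.2607  0.1994] yaw -2.6161 tilt [-0.0007  0.0008] t 12.4 F [-0.  -0.2 -0.6] w 0.05944847536544134
[0.002, -0.003, 0.836, -0.001]
```

View pics/k.png

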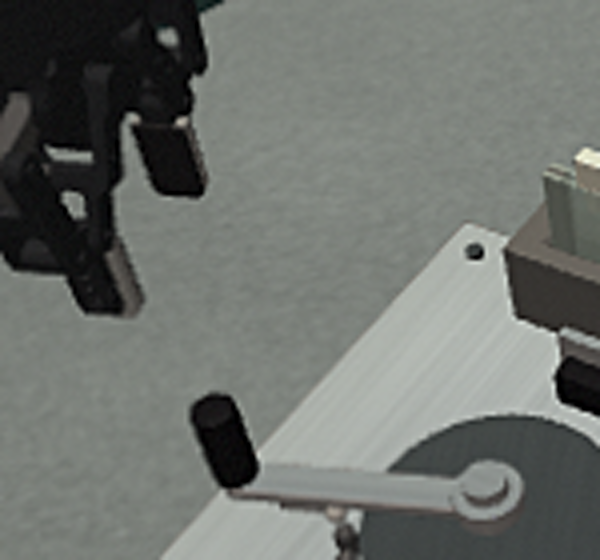

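Call:
carry_out --pt "0 0 0.2 0" --pt "0 0 0.4 0" --pt "0 0 0.6 0" --pt "0 0 0.75 0" --pt "0 0 0.836 0" --pt "0 0 0.836 0"

```text
time: 13.2
tcp_pos: [0.4854, -0.2606, 0.2291]
ee_rot: [0.818, -3.033, -0.001]
wrist_force: [-1.2, -0.4, -0.5]
grip_width: 0.0599
finger_force: 0.0
```

Call:
carry_out --pt "0 0 0 0" --pt "0 0 0 0" --pt "0 0 0 0" --jaw 0.72 --grip_force 20

```text
time: 13.58
tcp_pos: [0.4854, -0.2612, 0.2299]
ee_rot: [-0.817, 3.033, -0.001]
wrist_force: [0.1, -0.3, -0.3]
grip_width: 0.0239
finger_force: 0.0
```

```bash
cat > arc.py <<'E'
from h import *
import sys
# lever angles (relative to where tool is now) printed as rows; pivot known
pv=np.array([.5845,-.2035]); rest=-2.615
s=read_state(); R=Ro.from_rotvec(s["ee_rot"]).as_matrix(); g=(s["tcp_pos"]+.155*R[:,2]); x,y=R[:2,0],R[:2,1]
v=g[:2]-pv; f=s["wrist_force"][:2]; th=np.arctan2(v[1],v[0]); tang=np.array([-np.sin(th),np.cos(th)])
print("g",np.round(g,4),"yaw",round(np.arctan2(R[1,0],R[0,0]),3),"angle",round(th-rest,3),"rad",round(np.linalg.norm(v),4),"Ftan",round(f@tang,1),"Frad",round(f@v/np.linalg.norm(v),1),"w",round(s["grip_width"],4),s["time"])
yaw=np.arctan2(R[1,0],R[0,0])
for a in map(float,sys.argv[1:]):
    q=pv+.115*np.array([np.cos(rest+a),np.sin(rest+a)])-g[:2]
    print(a,np.round([q@x/.15,q@y/.15,0,-(rest+a-yaw)/np.radians(45)],3).tolist())
E
python3 arc.py .04 .08 .12 .16 .2
```

```text
g [ 0.4855 -0.2613  0.0749] yaw -2.615 angle 0.002 rad 0.1146 Ftan 0.3 Frad 0.0 w 0.0239 13.575
0.04 [0.002, -0.029, 0.0, -0.051]
0.08 [-0.0, -0.06, 0.0, -0.102]
0.12 [-0.003, -0.09, 0.0, -0.153]
0.16 [-0.007, -0.121, 0.0, -0.204]
0.2 [-0.013, -0.151, 0.0, -0.255]
```

Call:
carry_out --pt "0.002 -0.029 0 -0.051" --pt "0 -0.06 0 -0.102" --pt "0 -0.06 0 -0.102"

```text
time: 13.95
tcp_pos: [0.4894, -0.2684, 0.2296]
ee_rot: [0.939, -2.998, -0.003]
wrist_force: [-3.2, 8.8, 6.0]
grip_width: 0.0236
finger_force: 4.1
```

Call:
carry_out --pt "-0.001 -0.031 0 -0.051" --pt "-0.001 -0.031 0 -0.051"

```text
time: 14.2
tcp_pos: [0.4921, -0.2721, 0.2295]
ee_rot: [0.999, -2.978, -0.003]
wrist_force: [-5.0, 7.3, 5.9]
grip_width: 0.0239
finger_force: 4.2
```

Call:
carry_out --pt "-0.001 -0.031 0 -0.051" --pt "-0.001 -0.031 0 -0.051"

```text
time: 14.45
tcp_pos: [0.4949, -0.2757, 0.2295]
ee_rot: [1.058, -2.957, -0.003]
wrist_force: [-5.8, 5.7, 6.4]
grip_width: 0.0241
finger_force: 4.3
```

Call:
carry_out --pt "-0.001 -0.031 0 -0.051" --pt "-0.001 -0.031 0 -0.051"

```text
time: 14.7
tcp_pos: [0.4978, -0.2791, 0.2295]
ee_rot: [1.117, -2.935, -0.004]
wrist_force: [-7.7, 6.1, 7.0]
grip_width: 0.0244
finger_force: 4.5
```

Call:
carry_out --pt "-0.001 -0.031 0 -0.051" --pt "-0.001 -0.031 0 -0.051"

```text
time: 14.95
tcp_pos: [0.5007, -0.2823, 0.2293]
ee_rot: [1.175, -2.912, -0.005]
wrist_force: [-9.2, 6.5, 9.1]
grip_width: 0.024
finger_force: 5.8
```

Call:
carry_out --pt "-0.001 -0.031 0 -0.051" --pt "-0.001 -0.031 0 -0.051"

```text
time: 15.2
tcp_pos: [0.5043, -0.2859, 0.2293]
ee_rot: [1.233, -2.888, -0.003]
wrist_force: [-8.5, 4.0, 3.1]
grip_width: 0.0239
finger_force: 4.4
```

```bash
python3 arc.py .32
```

```text
g [ 0.5039 -0.2857  0.0743] yaw -2.334 angle 0.269 rad 0.1151 Ftan -8.9 Frad 3.1 w 0.0239 15.2
0.32 [-0.001, -0.039, 0.0, -0.05]
```

Call:
carry_out --pt "-0.001 -0.031 0 -0.051" --pt "-0.001 -0.062 0 -0.102" --pt "-0.001 -0.062 0 -0.102"

```text
time: 15.58
tcp_pos: [0.5111, -0.2923, 0.2293]
ee_rot: [1.348, -2.836, -0.004]
wrist_force: [-7.9, 4.8, 4.8]
grip_width: 0.0239
finger_force: 4.5
```

Call:
carry_out --pt "-0.001 -0.031 0 -0.051" --pt "-0.001 -0.031 0 -0.051"

```text
time: 15.82
tcp_pos: [0.5147, -0.2951, 0.2293]
ee_rot: [1.404, -2.808, -0.004]
wrist_force: [-8.3, 3.6, 4.2]
grip_width: 0.0238
finger_force: 4.6
```

Call:
carry_out --pt "-0.001 -0.031 0 -0.051" --pt "-0.001 -0.031 0 -0.051"

```text
time: 16.08
tcp_pos: [0.5182, -0.2977, 0.2292]
ee_rot: [1.459, -2.779, -0.005]
wrist_force: [-10.9, 3.6, 5.2]
grip_width: 0.0239
finger_force: 5.5
```

Call:
carry_out --pt "-0.001 -0.031 0 -0.051" --pt "-0.001 -0.031 0 -0.051"

```text
time: 16.32
tcp_pos: [0.5222, -0.3003, 0.2291]
ee_rot: [1.515, -2.749, -0.004]
wrist_force: [-9.9, 1.9, 0.3]
grip_width: 0.0241
finger_force: 4.5
```

Call:
carry_out --pt "-0.001 -0.031 0 -0.051" --pt "-0.001 -0.031 0 -0.051"

```text
time: 16.58
tcp_pos: [0.5264, -0.3028, 0.2292]
ee_rot: [1.57, -2.719, -0.004]
wrist_force: [-10.0, 3.8, 4.1]
grip_width: 0.0242
finger_force: 5.3
```

```bash
python3 arc.py .52 .56 .6
```

```text
g [ 0.526  -0.3027  0.0742] yaw -2.094 angle 0.511 rad 0.1152 Ftan -10.5 Frad 1.9 w 0.0242 16.575
0.52 [-0.001, -0.007, 0.0, 0.001]
0.56 [-0.002, -0.038, 0.0, -0.05]
0.6 [-0.004, -0.068, 0.0, -0.101]
```

Call:
carry_out --pt "-0.002 -0.038 0 -0.05" --pt "-0.004 -0.068 0 -0.1" --pt "-0.004 -0.068 0 -0.1"

```text
time: 16.95
tcp_pos: [0.5355, -0.3076, 0.2291]
ee_rot: [1.675, -2.655, -0.003]
wrist_force: [-10.6, -0.3, 2.7]
grip_width: 0.0239
finger_force: 4.8
```

Call:
carry_out --pt "-0.001 -0.016 0 -0.026" --pt "-0.001 -0.016 0 -0.026"

```text
time: 17.2
tcp_pos: [0.5376, -0.3085, 0.2292]
ee_rot: [1.701, -2.638, -0.003]
wrist_force: [-10.9, -1.1, 3.3]
grip_width: 0.024
finger_force: 4.9
```

Call:
carry_out --pt "-0.001 -0.016 0 -0.026" --pt "-0.001 -0.016 0 -0.026"

```text
time: 17.45
tcp_pos: [0.5396, -0.3094, 0.2291]
ee_rot: [1.727, -2.62, -0.004]
wrist_force: [-13.5, -2.0, 2.8]
grip_width: 0.0241
finger_force: 5.6
```

Call:
carry_out --pt "-0.001 -0.016 0 -0.026" --pt "-0.001 -0.016 0 -0.026"

```text
time: 17.7
tcp_pos: [0.5419, -0.3103, 0.2291]
ee_rot: [1.754, -2.602, -0.004]
wrist_force: [-10.7, -2.3, 0.1]
grip_width: 0.0239
finger_force: 4.6
```

Call:
carry_out --pt "-0.001 -0.016 0 -0.026" --pt "-0.001 -0.016 0 -0.026"

```text
time: 17.95
tcp_pos: [0.5436, -0.3108, 0.229]
ee_rot: [1.78, -2.583, -0.006]
wrist_force: [-17.2, -1.2, 5.1]
grip_width: 0.0237
finger_force: 8.0
```

Call:
carry_out --pt "-0.001 -0.016 0 -0.026" --pt "-0.001 -0.016 0 -0.026"

```text
time: 18.2
tcp_pos: [0.5464, -0.3118, 0.2292]
ee_rot: [1.807, -2.566, -0.003]
wrist_force: [-12.3, -3.5, 0.6]
grip_width: 0.0239
finger_force: 5.1
```

Call:
carry_out --pt "-0.001 -0.016 0 -0.026" --pt "-0.001 -0.016 0 -0.026"

```text
time: 18.45
tcp_pos: [0.5492, -0.3125, 0.2292]
ee_rot: [1.834, -2.548, -0.003]
wrist_force: [-7.1, -1.7, -0.8]
grip_width: 0.0237
finger_force: 3.1
```

```bash
python3 arc.py .76 .8
```

```text
g [ 0.5488 -0.3125  0.0742] yaw -1.894 angle 0.728 rad 0.1147 Ftan -6.3 Frad 3.8 w 0.0237 18.45
0.76 [0.001, -0.025, 0.0, -0.05]
0.8 [-0.0, -0.055, 0.0, -0.1]
```

Call:
carry_out --pt "0.001 -0.02 0 -0.04" --pt "0 -0.035 0 -0.075" --pt "0 -0.045 0 -0.09" --pt "0 -0.045 0 -0.09"

```text
time: 18.95
tcp_pos: [0.5555, -0.3143, 0.2291]
ee_rot: [1.923, -2.482, -0.004]
wrist_force: [-9.6, 0.6, 0.9]
grip_width: 0.0237
finger_force: 4.4
```

Call:
carry_out --pt "0 0 0 0" --pt "0 0 0 0" --pt "0 0 0 0" --pt "0 0 0 0" --pt "0 0 0 0" --pt "0 0 0 0" --jaw 1.0 --grip_force 40

```text
time: 19.7
tcp_pos: [0.5554, -0.3144, 0.2293]
ee_rot: [1.922, -2.482, -0.003]
wrist_force: [-9.5, 0.2, 3.4]
grip_width: 0.019
finger_force: 38.9
```

```bash
python3 arc.py; python3 - <<'E'
from h import *
a=grab_frame("scene"); cv2.imwrite("pics/end.png",cv2.resize(a[130:330,60:270],None,fx=3,fy=3,interpolation=cv2.INTER_CUBIC)[:600])
E
```

```text
g [ 0.5549 -0.3143  0.0743] yaw -1.823 angle 0.783 rad 0.1147 Ftan -9.3 Frad 2.3 w 0.019 19.7
```

View pics/end.png

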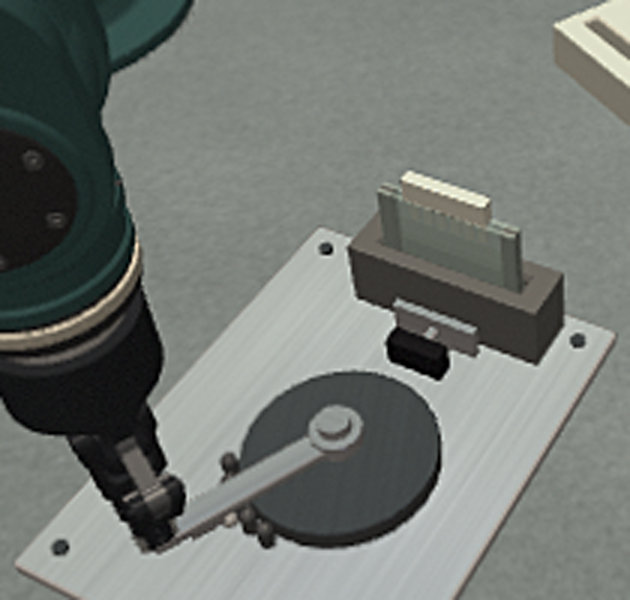

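```bash
python3 -c "
from plant import *
print(hand_in())"
```

```text
the job is handed in; nothing more can be done
None
```

I handed the job in at 19.7 s: the cassette is home in the clamp slot and released. The lever passed three clicks and is gripped at about 0.78 rad, short of the fourth click expected near 0.91 rad. I felt clicks one and three clearly in the force. Click two was only a faint drop, but it came where the teeth in the pictures put it. The last picture also shows two teeth still ahead of the lever.

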